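# Snap the relay module onto the alarm panel's rail

## Task

Fit the loose relay module on the incubator alarm panel, in the free stretch of rail between the terminals and the end stop: hook its rigid lip under the rail edge nearest the robot with the other end held up, then tilt it down until the black spring foot snaps under the far edge and it sits flat, and let go of it. Be gentle: a push of 15 N is plenty and the module must never be forced against the rail with more than 30 N. Leave the power supply and the spare bracket where they stand.

Things in the scene. Friction and masses are not known exactly. Their poses are not given: they have to be found in the camera images.
- module: Relay module, plain grey stepped plastic housing, 0.18 kg, standing on the bench. Origin mid-width at the level of its lip's and foot's lower ends; z up, y along its 30 mm width, x from lip end to foot end. In mm: body x -40 to 44, z 10.2 (flat underside, sits on the rail) to 50.2; upper step x -34 to 4, up to z 70.2. The power supply may stand in its place and it in the supply's.
- module_grip (a point): Middle of the module's grip zone, between its two side faces 30 mm apart: module x -15, y 0, z 54 mm. Axes as the module's.
- module_lip (a point): Inner upper end of the toe of the module's rigid lip: module x -14, z 5.7 mm; axes as the module's. The lip is a leg x -22.5 to -18 from the underside down to z 0, with a toe from it inwards to x -14, z 0 to 5.7: a slot 4.5 mm high and 4 mm deep for the rail edge.
- module_shoulder (a point): Top of the module's low shoulder over the spring foot, where it can be pressed: module x 17, z 50.2 mm (flat, x 4 to 44).
- clip (a joint): Black spring foot of the module (leg x 18 to 22.5 down to z 0, tooth tip x 15, z 5.2 to 6.7, under it a slope 30 degrees off upright). 0 = out, grows to 0.005 m as the tooth is pushed away from the lip; 1.0 N per mm, 0.8 N preload. It meets the far rail edge at about 0.25 rad of tilt; pressing the shoulder with roughly 8 to 13 N snaps it (as it tilts, the shoulder also swings about 10 mm towards +x).
- rail_mid (a point): Middle of the top of the alarm panel's aluminium hat rail; x across it, away from the robot, y along it, z up. 300 mm long. Edges are flanges 2.5 mm thick, x 10 to 17.5 mm either side, with 12.5 mm free height under the outer 6.5 mm; hollow between them. Wire ducts 26 mm wide at x -90 and 90 top 11 mm above the rail. Fixed; rail top is 24 to 36 mm above the bench.
- terminals: Block of four terminals fixed on the rail at one end (either), 50 mm (across the rail) x 44 mm (along it) x 50 mm high; origin at the middle of its underside, at the height of the rail top.
- stop: End stop fixed on the rail at the other end, 46 mm (across) x 10 mm (along) x 30 mm high; origin at the middle of its underside, at the height of the rail top.
- supply_mid (a point): Centre of a loose plain grey power supply box 78 x 46 x 52 mm with no lip or foot, on the bench; not to be moved.
- bracket_mid (a point): Centre of a loose spare end bracket, 46 x 10 x 30 mm grey plastic standing on the bench; not to be moved.
There are look-alikes about, which are no part of the job. Leave any purple look-alike of the module alone.

How it is judged:
By the outcome, as a careful person would: the job done as asked, in the order asked, and still so for the second after the job is handed in, with the robot touching nothing.
It also fails if it takes over 54 s, if anything falls off the work surface, if the arm or the gripper's body presses on something with over 40 N, if the wrist force passes 120 N, or if a joint passes its speed limit or range.

## Robot

A 6-joint arm with a two-finger parallel gripper is mounted at the origin on the work surface. World frame = base frame: x ahead of the robot, y to its left, z up, the work surface at z = 0. Lengths are in m, angles in rad, forces in N, time in s.
With the tool pointing down it reaches from about 0.25 to 0.775 m from the base axis. Payload 4 kg.
Tool frame: the origin (TCP) lies on the centre line of the jaws, within the pads' length; the fingertips stand 14 mm ahead of it and the grasp point (between the pads) lies 5 mm behind it (robot.tcp_to_tips is the distance from the TCP to the fingertips, in m); z points along the fingers, y is the line along which they close (so a half turn about z gives the same grasp; the last joint's range is limited). The gripper opens to 94 mm and grips with 3 to 60 N. Pads are 16 mm wide; open, the fingers measure 119 mm over their backs; the gripper's body (75 mm by 177 mm) begins 78 mm behind the grasp point.
Start: joints at [-1.216, 0.087, 1.371, -0, 1.684, -0.103], TCP at [0.243, -0.493, 0.22] pointing down, gripper open.
Joint ranges: [-3.1, 3.1], [-0.76, 2.03], [0.27, 2.55], [-1.08, 4.22], [0.17, 2.65], [-2.57, 2.57]. Speed limits (rad/s): [2.79, 2.79, 3.14, 3.14, 3.14, 3.14].

## Interface

Orientations are given as [roll, pitch, yaw] about the fixed x, y, z axes, in that order (R = Rz(yaw) Ry(pitch) Rx(roll)).
In Python, from bench import robot gives the robot as it stands.
- The arm moves only by the tool carry_out, never from a script. Its argument "increments" is a list of rows, each a list of 3 entries, a list of its own where there are three numbers: the closure in counts, from 0 (fully open) to 255 (shut), then the shift along the tool's x, y, z in mm, then the turn about the tool's z in degrees. In form: [[fingers, [dx, dy, dz], twist], ...]. A call has 1 to 8 rows; each row shifts and turns the commanded pose from where the row before left it, along the tool's axes as they then stand; what a row does not reach is not made up. A row lasts 1/10 s, in which the tool goes at most 50 mm and 8.59 degrees, less where a joint would pass 70% of its speed; a pose out of reach is approached as far as the arm can. A call with a gripper value outside its range is refused whole. The fingers move at their own pace and stop on an object; the grip force is fixed at half the most. Time passes only in rows, so rows that do not move let the fingers close. It gives the time, the measured TCP pose, the force, the opening and the grip force at its end, in the units of the state.
- robot.get_obs(): the state, without advancing time (a new reading comes with each control period).
- robot.snapshot(name): name is "side" or "top"; returns the picture (384x512x3 uint8, blue, green, red); there is no depth.
- robot.get_calibration(name): a dict with "vfov" (degrees; the focal length in pixels is half the picture's height over the tangent of half this angle, whatever the lens; pixels are square), "cx", "cy" (the principal point, pixels), "T" (4x4, takes a point from camera to world coordinates). Camera axes: x right, y down, z forward; pixel columns grow to the right and rows downward; lengths in m; the calibration is good to about 2 mm. A picture is of the moment at which its call begins. get_calibration takes no time and is no camera call.
- robot.close_job(): hands the job in; it is judged then, once.
The state is a dict: "time": time; "joint_positions": joint angles; "qvel": joint speeds; "joint_torque": joint torques, N m; "tool_pos": TCP position; "ee_rot": TCP orientation; "wrist_force": force on the tool from outside, world axes, zero at the start; "wrist_torque": the same for the moment, N m; "width": finger opening in m; "finger_force": force on a finger pad.
Only numpy, scipy, OpenCV 4.12 (cv2) and the standard library are available. Lean on these libraries where they do the work, as an engineer would, in place of code of your own. Each camera call takes 0.05 s, during which the arm holds its last target. There are 200 camera calls.

## Working session

There is one attempt and no reset: what is moved stays moved. The work goes in short steps, Python scripts to look and compute and a tool call to move; the robot and the scene stay as the last step left them, time stands still between calls to the robot, and variables do not carry over. Pictures are saved under pics/ and viewed, at most 10 in all, crops included, and the job is handed in when it is done.

Besides the shell and the picture viewer there is one more tool, called after "Emit:" as name([rows], argument=value, ...), one row to a line, values as JSON. carry_out: Moves the arm, as the interface text tells. Its arguments: {"type":"object","properties":{"increments":{"type":"array","items":{"type":"array"}}},"required":["increments"]}

```bash
ls; mkdir -p pics; python3 - <<'E'
from bench import robot
import cv2,numpy as np
for n in("side","top"):
    im=robot.snapshot(n); cv2.imwrite(f"pics/{n}0.png",im)
    c=robot.get_calibration(n); print(n,c['vfov'],c['cx'],c['cy'],c.keys());print(np.round(c['T'],4))
o=robot.get_obs();print(o['time'],o['tool_pos'],o['ee_rot'],o['wrist_force'],o['width'])
E
```

```text
pics
side 52.59927010445291 251.69685305312436 185.82335825737815 dict_keys(['vfov', 'cx', 'cy', 'T'])
[[ 0.9887 -0.0633  0.1356  0.3762]
 [-0.1481 -0.5436  0.8262 -0.6964]
 [ 0.0214 -0.8369 -0.5469  0.5047]
 [ 0.      0.      0.      1.    ]]
top 52.28255380327102 255.6760666492077 192.55576233676788 dict_keys(['vfov', 'cx', 'cy', 'T'])
[[-0.077  -0.9761  0.2034  0.3222]
 [-0.997   0.0745 -0.0199 -0.0327]
 [ 0.0042 -0.2043 -0.9789  0.977 ]
 [ 0.      0.      0.      1.    ]]
0.1 [ 0.24290502 -0.49293233  0.2184341 ] [-3.13962660e+00 -1.84093502e-04  4.57805190e-01] [-0.11675564  0.2379276  -0.41363729] 0.09436096454916851
```

View pics/top0.png

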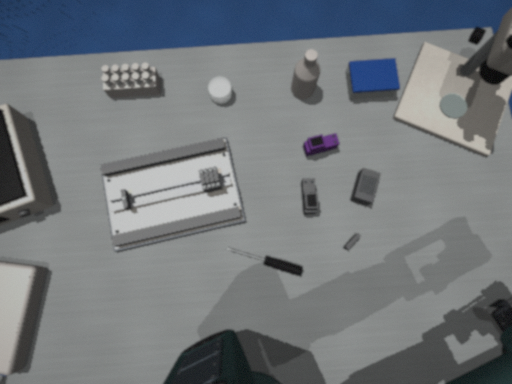

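View pics/side0.png

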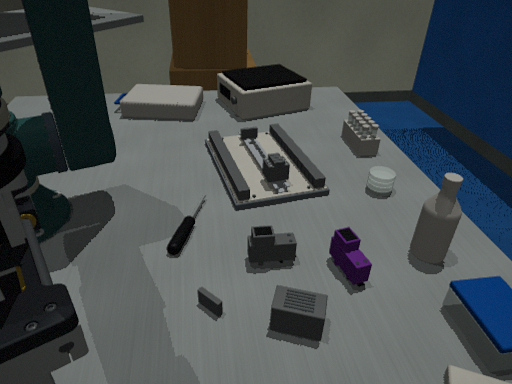

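The top view shows these candidates:
- Grey stepped body, px (310,196): module.
- Grey box, px (366,187): plain with vents, so the supply.
- Purple look-alike, px (321,144).
- Small bracket, px (352,241).

The panel spans (105–240, 140–248), with the terminals at (210,178) and the stop at (126,200). I choose the grey stepped one and check it in a close crop.

```bash
python3 - <<'E'
import cv2,numpy as np
t=cv2.imread("pics/top0.png");s=cv2.imread("pics/side0.png")
def c(i,x,y,w,h,f): return cv2.resize(i[y:y+h,x:x+w],None,fx=f,fy=f,interpolation=cv2.INTER_CUBIC)
a=np.hstack([c(t,280,165,50,60,5)[:300],c(s,235,215,110,60,5)])
b=c(t,95,130,160,60,5)
b=c(t,95,130,160,120,5)[:,:800]
cv2.imwrite("pics/c1.png",a);cv2.imwrite("pics/c2.png",b);print(a.shape,b.shape)
E
```

```text
(300, 800, 3) (600, 800, 3)
```

View pics/c1.png

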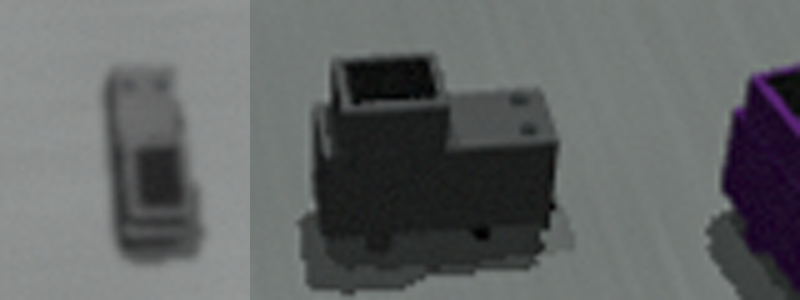

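View pics/c2.png

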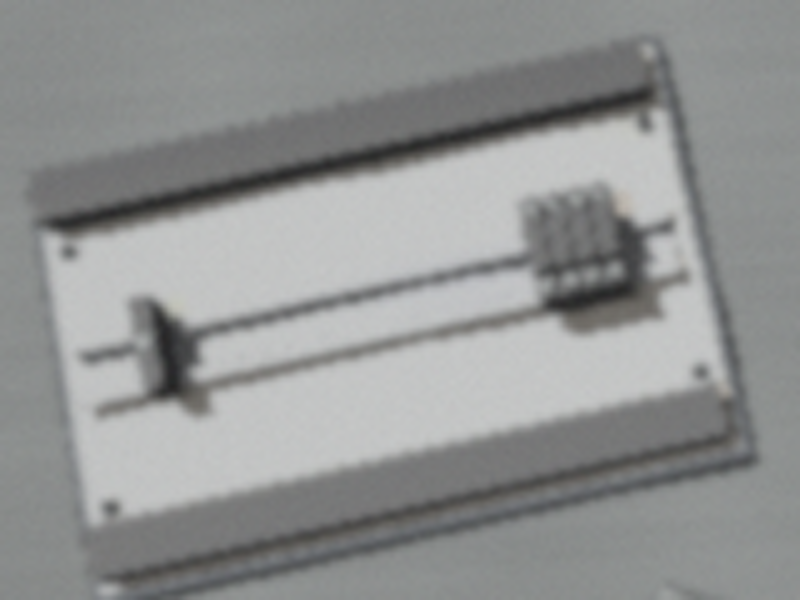

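The crop confirms it: stepped housing with lip and foot legs under it at side px ≈(260,263) and (281,261). The step is on the robot's side and the shoulder faces away, so the module is oriented as the rail needs. In the panel crop, the rail runs between the stop (left) and the terminals (right).

```bash
cat > h.py <<'E'
import numpy as np,cv2
from bench import robot
def cal(n):
    c=robot.get_calibration(n); f=192/np.tan(np.radians(c['vfov']/2)); return f,c['cx'],c['cy'],np.array(c['T'])
def ray(n,p):
    f,cx,cy,T=cal(n); return T[:3,3],T[:3,:3]@np.array([(p[0]-cx)/f,(p[1]-cy)/f,1.])
def plane(n,p,z):
    o,d=ray(n,p); return o+d*(z-o[2])/d[2]
def proj(n,P):
    f,cx,cy,T=cal(n); q=T[:3,:3].T@(np.asarray(P)-T[:3,3]); return np.array([cx+f*q[0]/q[2],cy+f*q[1]/q[2]])
def kabsch(A,B):
    A,B=np.array(A),np.array(B);a,b=A-A.mean(0),B-B.mean(0)
    t=np.arctan2((a[:,0]*b[:,1]-a[:,1]*b[:,0]).sum(),(a*b).sum()); R=np.array([[np.cos(t),-np.sin(t)],[np.sin(t),np.cos(t)]])
    return t,B.mean(0)-R@A.mean(0),B-(A@R.T+B.mean(0)-R@A.mean(0))
E
python3 - <<'E'
from h import *
T=lambda x,y:(280+(x+.5)/5-.5,165+(y+.5)/5-.5)
S=lambda x,y:(235+(x-250+.5)/5-.5,215+(y+.5)/5-.5)
L=[("top",T(117,68),44,15,50.2),("top",T(174,68),44,-15,50.2),("top",T(126,148),4,15,70.2),("top",T(185,148),4,-15,70.2),("top",T(133,215),-34,15,70.2),("top",T(192,212),-34,-15,70.2),
("side",S(333,57),-34,15,70.2),("side",S(435,53),4,15,70.2),("side",S(449,104),4,-15,70.2),("side",S(340,108),-34,-15,70.2),("side",S(545,89),44,15,50.2),("side",S(558,140),44,-15,50.2)]
for s in("top","side"):
    l=[k for k in L if k[0]==s];W=[plane(k[0],k[1],k[4]/1e3)[:2]*1e3 for k in l]
    t,o,r=kabsch([k[2:4] for k in l],W);print(s,np.degrees(t),o.round(1));print(r.round(1).tolist())
s=cv2.imread("pics/side0.png")[118:213,200:332]
cv2.imwrite("pics/c3.png",cv2.resize(s,None,fx=6,fy=6,interpolation=cv2.INTER_CUBIC))
E
```

```text
top -2.259735509522403 [ 496.2 -181.3]
[[0.9, -1.3], [-0.0, 0.9], [-3.0, -0.2], [-3.9, 1.9], [2.8, -1.7], [3.2, 0.4]]
side -2.4839022477466752 [ 496.5 -183.5]
[[0.7, -1.1], [-1.0, -1.6], [-0.2, 0.6], [0.3, 1.5], [0.5, -0.9], [-0.3, 1.5]]
```

View pics/c3.png

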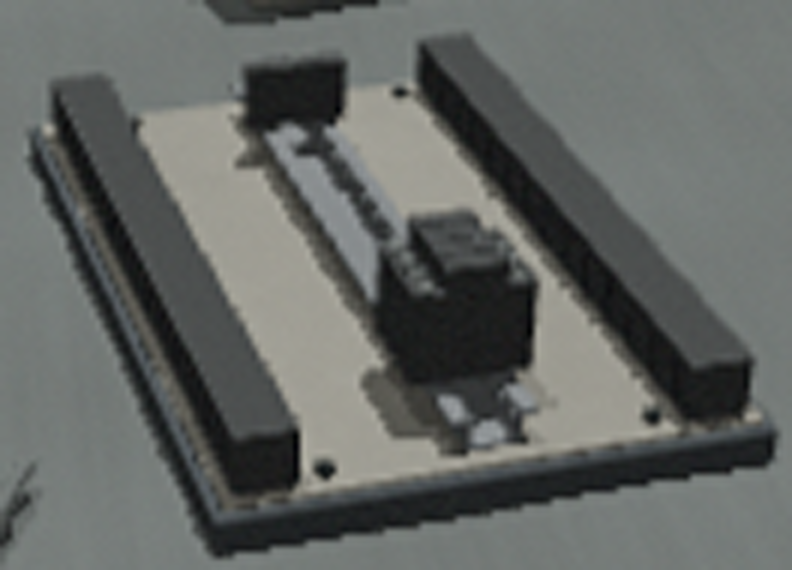

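```bash
python3 - <<'E'
from h import *
T=lambda x,y:(95+(x+.5)/5-.5,130+(y+.5)/5-.5)
S=lambda x,y:(200+(x+.5)/6-.5,118+(y+.5)/6-.5)
P={"n+o":((93,578),(52,80)),"n+i":((85,525),(108,75)),"n-o":((733,434),(232,437)),"n-i":((722,387),(298,432)),
"f+i":((40,225),(418,38)),"f+o":((28,172),(470,36)),"f-i":((655,92),(692,367)),"f-o":((645,40),(750,355)),
"stop+near":((133,298),(0,0))}
for k,(t,s) in P.items():
    if s==(0,0): continue
    o1,d1=ray("top",T(*t));o2,d2=ray("side",S(*s))
    a=np.linalg.lstsq(np.c_[d1,-d2],o2-o1,rcond=None)[0];p=o1+d1*a[0];q=o2+d2*a[1]
    print(k,((p+q)/2*1e3).round(1),"gap",(np.linalg.norm(p-q)*1e3).round(1))
B={k:(3 if 0 else 1)for k in P}
for h in(36,40,44,48):
  for v,i,f in(("top",0,T),("side",1,S)):
    W=np.array([plane(v,f(*P[k][i]),h/1e3)[:2]*1e3 for k in list(P)[:8]])
    # long edges direction and across-centre
    e=[(W[0]-W[2]),(W[1]-W[3]),(W[4]-W[6]),(W[5]-W[7])]; u=np.sum(e,0);u/=np.linalg.norm(u);n=np.array([u[1],-u[0]])
    ac=[(W[j]@n+W[j+m]@n)/2 for j,m in((0,2),(1,2),(4,2),(5,2))]
    print(h,v,"yaw",np.degrees(np.arctan2(n[1],n[0])).round(2),"across",np.round(ac,1),np.mean(ac).round(1),"len",[round(np.linalg.norm(x),1) for x in e],"mid",W.mean(0).round(1))
E
```

```text
n+o [414.1 295.7  39.8] gap 2.5
n+i [439.9 299.7  39.2] gap 1.9
n-o [460.1 -12.3  42.4] gap 0.9
n-i [484.1  -8.6  40.1] gap 0.3
f+i [590.  320.6  41.7] gap 0.5
f+o [618.  327.9  38.5] gap 1.8
f-i [636.2  14.5  42.2] gap 1.1
f-o [661.4  17.9  44.1] gap 2.3
36 top yaw 8.33 across [454.6 479.5 632.8 661. ] 557.0 len [np.float64(312.7), np.float64(312.4), np.float64(311.3), np.float64(313.9)] mid [539.8 157.7]
36 side yaw 8.7 across [454.7 479.8 636.3 661.7] 558.1 len [np.float64(310.2), np.float64(312.2), np.float64(312.6), np.float64(306.4)] mid [539.3 165.6]
40 top yaw 8.33 across [454.  478.8 631.4 659.5] 555.9 len [np.float64(311.4), np.float64(311.1), np.float64(310.0), np.float64(312.6)] mid [538.9 156.9]
40 side yaw 8.7 across [453.  478.  633.1 658.4] 555.6 len [np.float64(307.6), np.float64(309.5), np.float64(309.9), np.float64(303.7)] mid [537.9 158.2]
44 top yaw 8.33 across [453.4 478.  630.1 658. ] 554.9 len [np.float64(310.1), np.float64(309.8), np.float64(308.6), np.float64(311.3)] mid [538.  156.1]
44 side yaw 8.7 across [451.4 476.2 630.  655. ] 553.1 len [np.float64(304.9), np.float64(306.9), np.float64(307.2), np.float64(301.1)] mid [536.5 150.9]
48 top yaw 8.33 across [452.8 477.3 628.7 656.6] 553.9 len [np.float64(308.7), np.float64(308.4), np.float64(307.3), np.float64(309.9)] mid [537.  155.3]
48 side yaw 8.7 across [449.8 474.4 626.8 651.6] 550.7 len [np.float64(302.3), np.float64(304.2), np.float64(304.6), np.float64(298.5)] mid [535.1 143.5]
```

```bash
python3 - <<'E'
from h import *
T=lambda x,y:(95+(x+.5)/5-.5,130+(y+.5)/5-.5)
a=np.radians(8.5);n=np.array([np.cos(a),np.sin(a)]);u=np.array([-n[1],n[0]]);c=np.array([538.6,157.3])
for nm,p,z in(("stop inner edge far",(154,302),60),("stop inner near",(176,390),60),("term inner far",(522,200),80),("term inner near",(545,305),40)):
    w=plane("top",T(*p),z/1e3)[:2]*1e3-c;print(nm,(w@n).round(1),(w@u).round(1))
E
```

```text
stop inner edge far 19.2 100.2
stop inner near -25.4 96.8
term inner far 23.7 -82.9
term inner near -19.2 -80.3
```

Module at (496,−182.5) mm, yaw −2.4° (both views agree to 2 mm). Rail mid at about (538.6,157.3), yaw 8.5°, top at about 30 mm. That height is within the given 24–36, and the duct span measures 205.5 against 206. Moving above the module.

Emit:
carry_out([
  [0,[0,0,0],7.2],
  [0,[0,0,0],7.2],
  [0,[0,0,0],7.2],
  [0,[0,0,0],7.0],
  [0,[20.5,-29,0],0],
  [0,[20.5,-29,0],0],
  [0,[20.5,-29,0],0],
  [0,[20.5,-29,0],0],
])

```text
time: 0.9
tool_pos: [0.3302, -0.3796, 0.2188]
ee_rot: [-3.141, 0.001, -0.042]
wrist_force: [0.8, 1.5, 0.2]
width: 0.0941
finger_force: 0.0
```

Emit:
carry_out([
  [0,[20.5,-29,0],0],
  [0,[20.5,-29,0],0],
  [0,[20.5,-29,0],0],
  [0,[20.5,-29,0],0],
  [0,[20.5,-29,0],0],
  [0,[20.5,-29,0],0],
  [0,[20,-30,0],0],
  [0,[0,0,0],0],
])

```text
time: 1.7
tool_pos: [0.4826, -0.1796, 0.2187]
ee_rot: [-3.14, 0.001, -0.036]
wrist_force: [0.8, -1.1, 0.5]
width: 0.094
finger_force: 0.0
```

```bash
cat > st.py <<'E'
from h import *
o=robot.get_obs();print(round(o['time'],2),(np.array(o['tool_pos'])*1e3).round(1),np.degrees(o['ee_rot']).round(2),np.round(o['wrist_force'],1),round(o['width']*1e3,1),np.round(o['finger_force'],1))
E
python3 st.py
```

```text
1.7 [ 482.6 -179.6  218.7] [-1.7988e+02  3.0000e-02 -2.0500e+00] [ 0.8 -1.1  0.5] 94.0 0.0
```

Emit:
carry_out([
  [0,[-1,2,40],0],
  [0,[0,0,40],0],
  [0,[0,0,40],0],
  [0,[0,0,30],0],
  [0,[0,0,20],0],
  [0,[0,0,0],0],
  [0,[0,0,0],0],
])

```text
time: 2.4
tool_pos: [0.4797, -0.1854, 0.0496]
ee_rot: [3.142, 0.001, -0.042]
wrist_force: [-0.1, -0.1, 0.2]
width: 0.0938
finger_force: 0.0
```

```bash
python3 - <<'E'
from h import *
s=robot.snapshot("side")[190:300,200:330];cv2.imwrite("pics/c4.png",cv2.resize(s,None,fx=5,fy=5,interpolation=cv2.INTER_CUBIC))
E
python3 st.py
```

```text
2.45 [ 480.6 -185.8   50.7] [ 1.7994e+02 -9.0000e-02 -2.4000e+00] [0.3 0.1 0.3] 94.2 0.0
```

View pics/c4.png

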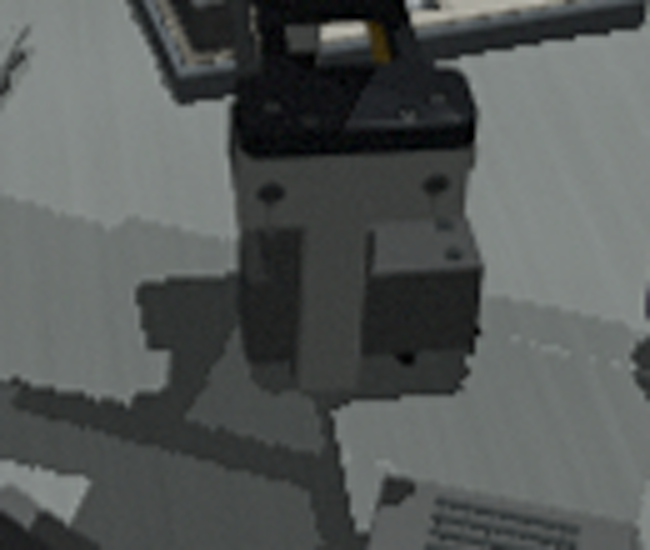

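The fingers straddle the module's step as planned, with the near finger at crop (330,310) and the module between. I shift slightly in y and close.

Emit:
carry_out([
  [0,[0,-3.5,0],0],
  [60,[0,0,0],0],
  [120,[0,0,0],0],
  [160,[0,0,0],0],
  [230,[0,0,0],0],
  [230,[0,0,0],0],
  [230,[0,0,0],0],
  [230,[0,0,0],0],
])

```text
time: 3.25
tool_pos: [0.4801, -0.1814, 0.0494]
ee_rot: [3.142, 0.0, -0.041]
wrist_force: [0.3, 0.5, 0.1]
width: 0.0416
finger_force: 0.0
```

```bash
python3 st.py
```

```text
3.25 [ 480.1 -181.4   49.4] [ 1.80e+02  1.00e-02 -2.37e+00] [0.3 0.5 0.1] 41.6 0.0
```

Emit:
carry_out([
  [230,[0,0,0],0],
  [230,[0,0,0],0],
  [230,[0,0,0],0],
  [230,[0,0,0],0],
  [230,[0,0,0],0],
])

```text
time: 3.75
tool_pos: [0.4802, -0.1814, 0.0494]
ee_rot: [-3.142, 0.0, -0.041]
wrist_force: [-0.1, 0.0, -0.4]
width: 0.0299
finger_force: 29.9
```

Emit:
carry_out([
  [230,[0,0,-5],0],
  [230,[0,0,-20],0],
  [230,[0,0,-35],0],
  [230,[0,0,-40],0],
  [230,[0,0,0],0],
  [230,[0,0,0],0],
])

```text
time: 4.35
tool_pos: [0.4806, -0.1817, 0.1504]
ee_rot: [3.141, -0.002, -0.041]
wrist_force: [-0.8, -0.4, -1.8]
width: 0.0299
finger_force: 29.9
```

```bash
python3 st.py
```

```text
4.35 [ 480.6 -181.7  150.4] [ 1.7994e+02 -1.2000e-01 -2.3700e+00] [-0.8 -0.4 -1.8] 29.9 29.9
```

Module held (1.8 N of weight, opening 29.9 mm). Since the tool cannot tilt, I will rotate the module in the jaws by pressing its foot gently on the top of the far wire duct.

Emit:
carry_out([
  [230,[0,0,0],-5.4],
  [230,[0,0,0],-5.5],
  [230,[15.3,-33.5,0],0],
  [230,[15.3,-33.5,0],0],
  [230,[15.3,-33.5,0],0],
  [230,[15.3,-33.5,0],0],
  [230,[15.3,-33.5,0],0],
  [230,[15.3,-33.5,0],0],
])

```text
time: 5.15
tool_pos: [0.5398, 0.0325, 0.1465]
ee_rot: [-3.141, 0.005, 0.149]
wrist_force: [-0.0, -0.3, -2.2]
width: 0.0297
finger_force: 29.9
```

Emit:
carry_out([
  [230,[15.3,-33.5,0],0],
  [230,[15.3,-33.5,0],0],
  [230,[15.3,-33.5,0],0],
  [230,[15.3,-33.5,0],0],
  [230,[0,0,25],0],
  [230,[0,0,15],0],
  [230,[0,0,0],0],
  [230,[0,0,0],0],
])

```text
time: 5.95
tool_pos: [0.5808, 0.1716, 0.1079]
ee_rot: [3.141, 0.003, 0.148]
wrist_force: [0.8, 0.0, -1.3]
width: 0.03
finger_force: 29.9
```

```bash
cat >> st.py <<'E'
a=np.radians(8.5);n=np.array([np.cos(a),np.sin(a)]);u=np.array([-n[1],n[0]]);w=np.array(o['tool_pos'])[:2]*1e3-[538.6,157.3]
print("rail perp",(w@n).round(1),"along",(w@u).round(1))
E
python3 st.py
```

```text
5.95 [580.8 171.6 107.9] [179.98   0.2    8.46] [ 0.8  0.  -1.3] 30.0 29.9
rail perp 43.9 along 7.9
```

Emit:
carry_out([
  [230,[2,0,6],0],
  [230,[2,0,5],0],
  [230,[0,0,2],0],
  [230,[0,0,1],0],
  [230,[0,0,0],0],
])

```text
time: 6.45
tool_pos: [0.5858, 0.173, 0.0954]
ee_rot: [3.141, 0.0, 0.149]
wrist_force: [0.4, 0.3, -1.9]
width: 0.0297
finger_force: 29.9
```

Emit:
carry_out([
  [230,[0,0,1],0],
  [230,[0,0,1],0],
  [230,[0,0,0],0],
])

```text
time: 6.75
tool_pos: [0.5857, 0.1732, 0.0934]
ee_rot: [3.141, 0.0, 0.149]
wrist_force: [0.1, -0.7, -1.4]
width: 0.0299
finger_force: 29.9
```

Emit:
carry_out([
  [230,[0,0,1],0],
  [230,[0,0,1],0],
  [230,[0,0,0],0],
])

```text
time: 7.05
tool_pos: [0.5859, 0.1732, 0.0923]
ee_rot: [3.142, -0.001, 0.149]
wrist_force: [-1.7, -0.4, 1.9]
width: 0.0303
finger_force: 29.9
```

Contact at TCP z ≈ 92.8, so the duct top is at about 43.4 mm and the rail top at about 32 mm. Now I rotate with small steps, watching the force.

Emit:
carry_out([
  [230,[-0.5,0,1],0],
  [230,[-0.5,0,1],0],
  [230,[0,0,0],0],
])

```text
time: 7.35
tool_pos: [0.5857, 0.1732, 0.092]
ee_rot: [-3.141, -0.004, 0.149]
wrist_force: [-2.6, -1.0, 8.3]
width: 0.0295
finger_force: 29.9
```

Emit:
carry_out([
  [230,[-1,0,1],0],
  [230,[-1,0,1],0],
  [230,[0,0,0],0],
])

```text
time: 7.65
tool_pos: [0.5854, 0.1733, 0.0917]
ee_rot: [-3.141, -0.008, 0.149]
wrist_force: [-1.3, 0.3, 10.3]
width: 0.0296
finger_force: 30.0
```

Emit:
carry_out([
  [230,[-1,0,1],0],
  [230,[-1,0,1],0],
  [230,[0,0,0],0],
])

```text
time: 7.95
tool_pos: [0.5842, 0.1733, 0.0906]
ee_rot: [-3.141, -0.011, 0.149]
wrist_force: [-0.7, 0.4, 11.5]
width: 0.0297
finger_force: 30.0
```

Emit:
carry_out([
  [230,[-1,0,1],0],
  [230,[-1,0,1],0],
  [230,[0,0,0],0],
])

```text
time: 8.25
tool_pos: [0.582, 0.173, 0.0887]
ee_rot: [-3.141, -0.01, 0.149]
wrist_force: [-1.7, -0.2, 11.5]
width: 0.0297
finger_force: 30.0
```

```bash
python3 - <<'E'
from h import *
s=robot.snapshot("side")[100:200,230:330];cv2.imwrite("pics/c5.png",cv2.resize(s,None,fx=6,fy=6,interpolation=cv2.INTER_CUBIC))
E
python3 st.py
```

```text
8.3 [582.  173.   88.7] [-179.96   -0.59    8.55] [-1.5 -0.6 11.7] 29.7 30.0
rail perp 45.3 along 9.1
```

View pics/c5.png

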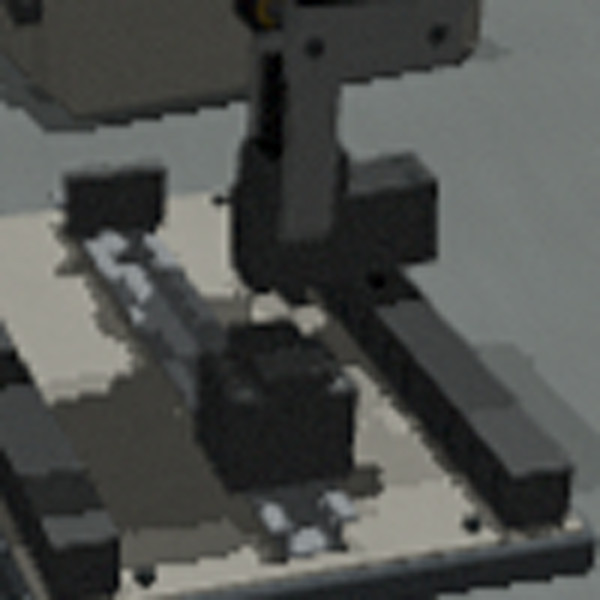

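The module turns in the jaws with the foot on the duct at (375,280), the force plateauing near 12 N. I continue to about 0.38 rad.

Emit:
carry_out([
  [230,[-1.2,0,1],0],
  [230,[-1.2,0,1],0],
  [230,[-1.2,0,1],0],
  [230,[-1.2,0,1],0],
  [230,[0,0,0],0],
])

```text
time: 8.8
tool_pos: [0.5771, 0.1723, 0.0841]
ee_rot: [-3.141, -0.01, 0.149]
wrist_force: [-1.6, 0.6, 10.2]
width: 0.0296
finger_force: 30.0
```

Emit:
carry_out([
  [230,[-1.1,0,1.1],0],
  [230,[-1,0,1.1],0],
  [230,[-1,0,1.1],0],
  [230,[-1,0,1.1],0],
  [230,[0,0,0],0],
])

```text
time: 9.3
tool_pos: [0.5726, 0.1716, 0.0792]
ee_rot: [-3.141, -0.008, 0.149]
wrist_force: [-1.3, 0.6, 11.0]
width: 0.0297
finger_force: 30.0
```

Emit:
carry_out([
  [230,[-0.8,0,1.1],0],
  [230,[-0.8,0,1.1],0],
  [230,[-0.8,0,1.1],0],
  [230,[-0.8,0,1.1],0],
  [230,[0,0,0],0],
])

```text
time: 9.8
tool_pos: [0.569, 0.1711, 0.0745]
ee_rot: [-3.141, -0.007, 0.149]
wrist_force: [-3.0, -0.4, 9.7]
width: 0.03
finger_force: 30.0
```

```bash
python3 st.py
```

```text
9.8 [569.  171.1  74.5] [-179.96   -0.41    8.55] [-3.  -0.4  9.7] 30.0 30.0
rail perp 32.1 along 9.1
```

Emit:
carry_out([
  [230,[0,0,-3],0],
  [230,[0,0,-10],0],
  [230,[0,0,-8],0],
  [230,[-30,0,0],0],
  [230,[-29,0,0],0],
  [230,[0,0,0],0],
  [230,[0,0,0],0],
])

```text
time: 10.5
tool_pos: [0.5085, 0.1616, 0.0918]
ee_rot: [3.141, -0.001, 0.149]
wrist_force: [0.8, -1.2, -0.8]
width: 0.0297
finger_force: 30.0
```

```bash
python3 - <<'E'
from h import *
s=robot.snapshot("side")[105:185,210:320];cv2.imwrite("pics/c6.png",cv2.resize(s,None,fx=7,fy=7,interpolation=cv2.INTER_CUBIC))
E
python3 st.py
```

```text
10.55 [509.2 161.6  92.1] [ 1.7999e+02 -8.0000e-02  8.5200e+00] [ 0.6  0.1 -1.6] 30.0 30.0
rail perp -28.4 along 8.6
```

View pics/c6.png

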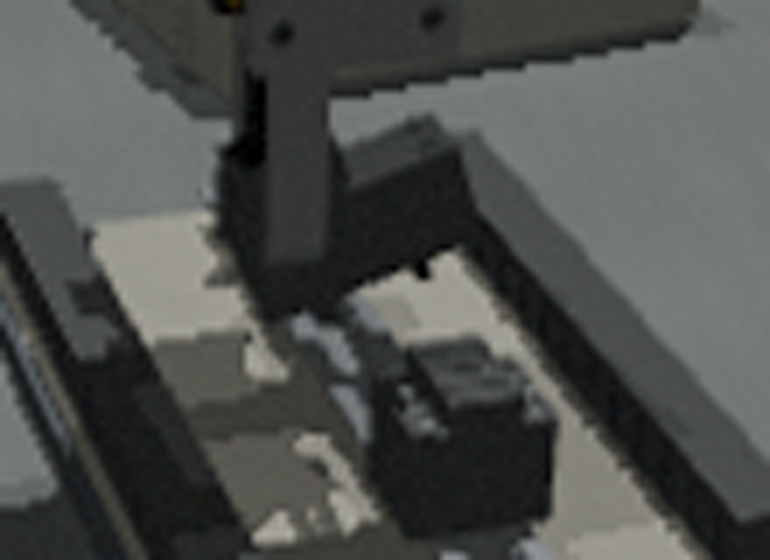

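The module is held tilted, foot end up, over the rail. The shoulder edge runs (345,188)→(460,150) and the foot is at (425,270). I compute the tilt by casting rays onto the side-face plane.

```bash
python3 - <<'E'
from h import *
a=np.radians(8.5);n=np.array([np.cos(a),np.sin(a),0]);u=np.array([-n[1],n[0],0]);c=np.array([.5386,.1573,0])
for q in((345,188),(460,150),(478,212),(275,315)):
    o,d=ray("side",(210+(q[0]+.5)/7-.5,105+(q[1]+.5)/7-.5)); s=((-.0064)-(o-c)@u)/(d@u);p=o+s*d-c
    print(q,(p@n*1e3).round(1),(p[2]*1e3).round(1))
t=.41;R=np.array([[np.cos(t),-np.sin(t)],[np.sin(t),np.cos(t)]])
for m in((4,50.2),(44,50.2),(44,10.2),(-40,10.2)): print(m,(R@(np.array(m)-[-15.8,54.4])+[-28.4,97]).round(1))
E
```

```text
(345, 188) -10.5 101.0
(460, 150) 31.2 110.6
(478, 212) 39.4 85.9
(275, 315) -35.0 54.9
(4, 50.2) [ -8.6 101. ]
(44, 50.2) [ 28.1 117. ]
(44, 10.2) [44.1 80.3]
(-40, 10.2) [-33.   46.8]
```

```bash
python3 - <<'E'
from h import *
a=np.radians(8.5);n=np.array([np.cos(a),np.sin(a),0]);u=np.array([-n[1],n[0],0]);c=np.array([.5386,.1573,0])
for t in(.25,.3,.35,.4,.45):
    R=np.array([[np.cos(t),-np.sin(t)],[np.sin(t),np.cos(t)]]);o=[]
    for m in((4,50.2),(44,50.2),(44,10.2),(-16,10.2),(18,0)):
        q=(R@(np.array(m)-[-15.8,54.4])+[-28.4,97])/1e3
        p=proj("side",c+q[0]*n-.0064*u+[0,0,q[1]]); o.append(((p-[210,105]+.5)*7-.5).round().astype(int).tolist())
    print(t,o)
g=cv2.cvtColor(cv2.imread("pics/c6.png"),cv2.COLOR_BGR2GRAY)
for x in range(345,465,12):
    col=g[:,x].astype(int); d=np.diff(cv2.GaussianBlur(g,(9,9),0)[:,x].astype(int),n=1)
    print(x,"top",100+np.argmin(d[100:220]),"bot",220+np.argmax(d[220:310]))
E
```

```text
0.25 [[351, 196], [458, 158], [478, 255], [322, 311], [416, 303]]
0.3 [[351, 193], [457, 150], [482, 246], [327, 309], [422, 296]]
0.35 [[351, 191], [455, 143], [486, 236], [333, 306], [428, 290]]
0.4 [[350, 188], [453, 135], [489, 227], [339, 304], [433, 282]]
0.45 [[350, 185], [451, 128], [492, 217], [344, 301], [438, 275]]
345 top 142 bot 291
357 top 140 bot 287
369 top 135 bot 283
381 top 129 bot 278
393 top 123 bot 272
405 top 121 bot 268
417 top 115 bot 276
429 top 113 bot 279
441 top 121 bot 252
453 top 128 bot 249
```

The tilt measures about 0.29 rad, because the module also slid a little in the jaws. I want about 0.4 for a safe hook, so I repeat on the duct with more drag towards the robot.

Emit:
carry_out([
  [230,[34,0,0],0],
  [230,[34,0,0],0],
  [230,[0,0,4],0],
  [230,[0,0,4],0],
  [230,[0,0,3],0],
  [230,[0,0,0],0],
])

```text
time: 11.15
tool_pos: [0.5747, 0.1715, 0.0798]
ee_rot: [3.141, 0.002, 0.149]
wrist_force: [0.2, 0.3, -1.8]
width: 0.0301
finger_force: 30.0
```

Emit:
carry_out([
  [230,[0,0,2],0],
  [230,[0,0,2],0],
  [230,[0,0,1],0],
  [230,[0,0,0],0],
])

```text
time: 11.55
tool_pos: [0.5756, 0.1717, 0.0757]
ee_rot: [3.142, -0.0, 0.149]
wrist_force: [0.1, 0.6, -1.3]
width: 0.0295
finger_force: 30.0
```

Emit:
carry_out([
  [230,[0,0,1.5],0],
  [230,[-1,0,1.5],0],
  [230,[-2,0,1.5],0],
  [230,[-2,0,1],0],
  [230,[0,0,0],0],
])

```text
time: 12.05
tool_pos: [0.5737, 0.1714, 0.0741]
ee_rot: [-3.142, -0.009, 0.149]
wrist_force: [0.3, 0.1, 7.0]
width: 0.0301
finger_force: 30.0
```

Emit:
carry_out([
  [230,[-2,0,1],0],
  [230,[-2,0,1],0],
  [230,[-2,0,1],0],
  [230,[-1,0,1],0],
  [230,[0,0,0],0],
])

```text
time: 12.55
tool_pos: [0.5684, 0.1706, 0.0703]
ee_rot: [-3.141, -0.013, 0.149]
wrist_force: [3.6, 0.7, 5.4]
width: 0.0294
finger_force: 30.0
```

```bash
python3 st.py
```

```text
12.55 [568.4 170.6  70.3] [-179.99   -0.72    8.52] [3.6 0.7 5.4] 29.4 30.0
rail perp 31.4 along 8.7
```

Emit:
carry_out([
  [230,[-1.5,0,1],0],
  [230,[-1.5,0,1],0],
  [230,[-1,0,1],0],
  [230,[0,0,0],0],
])

```text
time: 12.95
tool_pos: [0.5647, 0.17, 0.0673]
ee_rot: [-3.141, -0.013, 0.149]
wrist_force: [3.7, 0.2, 4.7]
width: 0.0299
finger_force: 30.0
```

Emit:
carry_out([
  [230,[0,0,-5],0],
  [230,[0,0,-12],0],
  [230,[0,0,-8],0],
  [230,[-28,0,0],0],
  [230,[-28,0,0],0],
  [230,[0,0,0],0],
  [230,[0,0,0],0],
])

```text
time: 13.65
tool_pos: [0.5041, 0.1609, 0.0882]
ee_rot: [3.141, 0.0, 0.149]
wrist_force: [0.8, 0.6, -1.3]
width: 0.0299
finger_force: 30.0
```

```bash
python3 st.py; python3 - <<'E'
from h import *
s=robot.snapshot("side")[105:185,210:320];s=cv2.resize(s,None,fx=7,fy=7,interpolation=cv2.INTER_CUBIC);cv2.imwrite("pics/c7.png",s)
E
```

```text
13.65 [504.1 160.9  88.2] [1.7999e+02 1.0000e-02 8.5400e+00] [ 0.8  0.6 -1.3] 29.9 30.0
rail perp -33.6 along 8.7
```

View pics/c7.png

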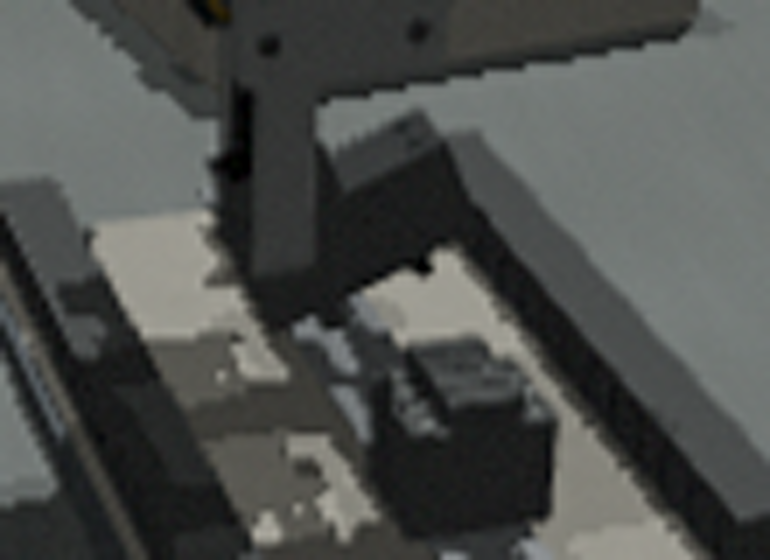

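```bash
python3 - <<'E'
from h import *
from scipy.optimize import least_squares
g=cv2.GaussianBlur(cv2.cvtColor(cv2.imread("pics/c7.png"),cv2.COLOR_BGR2GRAY),(9,9),0).astype(int)
B=[];M=[]
for x in range(345,458,10):
    d=np.diff(g[:,x]); b=220+np.argmax(d[220:305]); m=130+np.argmin(d[130:200]); print(x,m,b,end=' | ')
a=np.radians(8.5);n=np.array([np.cos(a),np.sin(a),0]);u=np.array([-n[1],n[0],0]);c=np.array([.5386,.1573,0])
for t in(.35,.4,.45):
    R=np.array([[np.cos(t),-np.sin(t)],[np.sin(t),np.cos(t)]]);o=[]
    for m in((4,50.2),(44,50.2),(44,10.2),(-16,10.2),(18,0),(-22.5,0)):
        q=(R@(np.array(m)-[-15.8,54.4])+[-33.6,93.2])/1e3
        p=proj("side",c+q[0]*n-.0064*u+[0,0,q[1]]); o.append(((p-[210,105]+.5)*7-.5).round().astype(int).tolist())
    print("\n",t,o,end='')
E
```

```text
345 143 293 | 355 135 292 | 365 134 286 | 375 131 282 | 385 170 278 | 395 165 273 | 405 161 267 | 415 137 271 | 425 150 274 | 435 130 248 | 445 135 247 | 455 131 246 | 
 0.35 [[336, 202], [440, 154], [471, 248], [319, 318], [414, 301], [311, 348]]
 0.4 [[336, 200], [438, 147], [474, 238], [325, 315], [419, 294], [318, 345]]
 0.45 [[335, 197], [436, 140], [477, 229], [330, 312], [424, 286], [325, 342]]
```

Tilt is now about 0.38 rad. Next I touch the near flange's top lightly with the lip's lower end, to get the exact hooking height.

Emit:
carry_out([
  [230,[6,0,3],0],
  [230,[0,0,3],0],
  [230,[0,0,1],0],
  [230,[0,0,0],0],
])

```text
time: 14.1
tool_pos: [0.5105, 0.1618, 0.0805]
ee_rot: [3.141, 0.001, 0.149]
wrist_force: [-0.6, 0.5, -2.3]
width: 0.0297
finger_force: 30.0
```

Emit:
carry_out([
  [230,[0,0,1],0],
  [230,[0,0,0],0],
])

```text
time: 14.3
tool_pos: [0.5104, 0.1618, 0.08]
ee_rot: [3.141, 0.0, 0.149]
wrist_force: [0.7, -0.0, -1.8]
width: 0.0299
finger_force: 30.0
```

Emit:
carry_out([
  [230,[0,0,1],0],
  [230,[0,0,0],0],
])

```text
time: 14.5
tool_pos: [0.5104, 0.1619, 0.0791]
ee_rot: [3.142, 0.0, 0.149]
wrist_force: [0.2, -0.1, -2.0]
width: 0.0299
finger_force: 30.0
```

Emit:
carry_out([
  [230,[0,0,1],0],
  [230,[0,0,0],0],
])

```text
time: 14.7
tool_pos: [0.5104, 0.1618, 0.0781]
ee_rot: [3.141, 0.0, 0.149]
wrist_force: [0.2, -0.2, -1.2]
width: 0.0301
finger_force: 30.0
```

Emit:
carry_out([
  [230,[0,0,0.8],0],
  [230,[0,0,0],0],
])

```text
time: 14.9
tool_pos: [0.5105, 0.1618, 0.0773]
ee_rot: [3.142, 0.0, 0.149]
wrist_force: [0.3, 0.5, -1.6]
width: 0.0296
finger_force: 30.0
```

Emit:
carry_out([
  [230,[0,0,0.8],0],
  [230,[0,0,0],0],
])

```text
time: 15.1
tool_pos: [0.5104, 0.1618, 0.0764]
ee_rot: [3.141, 0.0, 0.149]
wrist_force: [-0.2, 0.1, -1.9]
width: 0.0297
finger_force: 30.0
```

Emit:
carry_out([
  [230,[0,0,0.8],0],
  [230,[0,0,0],0],
])

```text
time: 15.3
tool_pos: [0.5104, 0.1618, 0.0756]
ee_rot: [3.141, 0.0, 0.149]
wrist_force: [0.0, 0.1, -1.0]
width: 0.0301
finger_force: 30.0
```

Emit:
carry_out([
  [230,[0,0,0.8],0],
  [230,[0,0,0],0],
])

```text
time: 15.5
tool_pos: [0.5104, 0.1618, 0.0748]
ee_rot: [3.141, 0.0, 0.149]
wrist_force: [-0.6, -0.7, -2.3]
width: 0.0299
finger_force: 30.0
```

Emit:
carry_out([
  [230,[0,0,0.8],0],
  [230,[0,0,0],0],
])

```text
time: 15.7
tool_pos: [0.5104, 0.1618, 0.074]
ee_rot: [3.141, 0.0, 0.149]
wrist_force: [-0.5, 0.1, -2.1]
width: 0.0299
finger_force: 30.0
```

Emit:
carry_out([
  [230,[0,0,0.8],0],
  [230,[0,0,0],0],
])

```text
time: 15.9
tool_pos: [0.5104, 0.1618, 0.0732]
ee_rot: [3.141, 0.0, 0.149]
wrist_force: [0.1, -0.3, -1.6]
width: 0.0301
finger_force: 30.0
```

Emit:
carry_out([
  [230,[0,0,0.8],0],
  [230,[0,0,0],0],
])

```text
time: 16.1
tool_pos: [0.5105, 0.1618, 0.0724]
ee_rot: [3.141, 0.0, 0.149]
wrist_force: [-0.2, 0.7, -1.7]
width: 0.03
finger_force: 30.0
```

Emit:
carry_out([
  [230,[0,0,-7],0],
  [230,[-3,0,0],0],
  [230,[0,0,2],0],
  [230,[0,0,1],0],
  [230,[0,0,0],0],
])

```text
time: 16.6
tool_pos: [0.5072, 0.1614, 0.0761]
ee_rot: [3.141, 0.001, 0.149]
wrist_force: [0.1, -0.8, -2.4]
width: 0.0298
finger_force: 30.0
```

Emit:
carry_out([
  [230,[0,0,1],0],
  [230,[0,0,0],0],
])

```text
time: 16.8
tool_pos: [0.5075, 0.1614, 0.0754]
ee_rot: [3.142, 0.0, 0.149]
wrist_force: [-0.6, 1.3, -0.8]
width: 0.0301
finger_force: 30.0
```

Emit:
carry_out([
  [230,[0,0,1],0],
  [230,[0,0,0],0],
])

```text
time: 17.0
tool_pos: [0.5077, 0.1614, 0.0751]
ee_rot: [3.142, -0.0, 0.149]
wrist_force: [-1.2, -0.3, 1.6]
width: 0.03
finger_force: 30.0
```

Emit:
carry_out([
  [230,[0,0,1],0],
  [230,[0,0,0],0],
])

```text
time: 17.2
tool_pos: [0.5083, 0.1616, 0.0738]
ee_rot: [-3.142, -0.002, 0.149]
wrist_force: [0.6, -0.4, 0.3]
width: 0.0296
finger_force: 30.0
```

Emit:
carry_out([
  [230,[0,0,1],0],
  [230,[0,0,0],0],
])

```text
time: 17.4
tool_pos: [0.5086, 0.1616, 0.0729]
ee_rot: [3.142, -0.003, 0.149]
wrist_force: [2.1, 0.4, 0.3]
width: 0.0301
finger_force: 30.0
```

Contact with the flange came at TCP z ≈ 75.3, and the lip's outer corner slid off the flange's inner edge there. That puts the lip corner about 20 mm ahead of the tool. I back off in front of the rail.

Emit:
carry_out([
  [230,[0,0,-8],0],
  [230,[-9,0,0],0],
  [230,[-8.5,0,0],0],
  [230,[0,0,0],0],
  [230,[0,0,0],0],
])

```text
time: 17.9
tool_pos: [0.4894, 0.1587, 0.0802]
ee_rot: [3.141, 0.001, 0.149]
wrist_force: [-0.1, -0.7, -1.5]
width: 0.0299
finger_force: 30.0
```

```bash
python3 st.py
```

```text
17.9 [489.4 158.7  80.2] [1.7999e+02 5.0000e-02 8.5400e+00] [-0.1 -0.7 -1.5] 29.9 30.0
rail perp -48.5 along 8.7
```

Emit:
carry_out([
  [230,[0,0,4],0],
  [230,[0,0,4],0],
  [230,[0,0,2],0],
  [230,[0,0,2],0],
  [230,[0,0,0],0],
])

```text
time: 18.4
tool_pos: [0.49, 0.1588, 0.068]
ee_rot: [3.141, 0.001, 0.149]
wrist_force: [-0.4, -0.8, -0.9]
width: 0.0298
finger_force: 30.0
```

Emit:
carry_out([
  [230,[0,0,2],0],
  [230,[0,0,2],0],
  [230,[0,0,0],0],
])

```text
time: 18.7
tool_pos: [0.49, 0.1588, 0.0642]
ee_rot: [3.141, 0.001, 0.149]
wrist_force: [-0.6, 0.7, -1.8]
width: 0.0298
finger_force: 30.0
```

```bash
python3 st.py
```

```text
18.7 [490.  158.8  64.2] [1.7999e+02 4.0000e-02 8.5300e+00] [-0.6  0.7 -1.8] 29.8 30.0
rail perp -47.8 along 8.6
```

Emit:
carry_out([
  [230,[1.5,0,0],0],
  [230,[1.5,0,0],0],
  [230,[1,0,0],0],
  [230,[0,0,0],0],
])

```text
time: 19.1
tool_pos: [0.4945, 0.1594, 0.0647]
ee_rot: [3.141, -0.0, 0.149]
wrist_force: [-0.5, 0.4, -1.6]
width: 0.0296
finger_force: 30.0
```

Emit:
carry_out([
  [230,[1,0,0],0],
  [230,[1,0,0],0],
  [230,[0,0,0],0],
])

```text
time: 19.4
tool_pos: [0.4962, 0.1597, 0.0644]
ee_rot: [3.141, 0.0, 0.149]
wrist_force: [-0.1, 0.6, -2.3]
width: 0.0299
finger_force: 30.0
```

Emit:
carry_out([
  [230,[1,0,0],0],
  [230,[1,0,0],0],
  [230,[0,0,0],0],
])

```text
time: 19.7
tool_pos: [0.4982, 0.16, 0.0644]
ee_rot: [3.141, 0.0, 0.149]
wrist_force: [-0.9, -0.6, -2.4]
width: 0.0297
finger_force: 30.0
```

```bash
python3 st.py
```

```text
19.7 [498.2 160.   64.4] [1.7999e+02 1.0000e-02 8.5300e+00] [-0.9 -0.6 -2.4] 29.7 30.0
rail perp -39.6 along 8.6
```

Emit:
carry_out([
  [230,[1,0,0],0],
  [230,[0,0,0],0],
])

```text
time: 19.9
tool_pos: [0.4991, 0.1601, 0.0644]
ee_rot: [3.142, 0.0, 0.149]
wrist_force: [0.2, 0.1, -2.7]
width: 0.0304
finger_force: 30.0
```

Emit:
carry_out([
  [230,[1,0,0],0],
  [230,[0,0,0],0],
])

```text
time: 20.1
tool_pos: [0.4996, 0.1602, 0.0644]
ee_rot: [3.141, 0.002, 0.149]
wrist_force: [-2.5, 0.0, -1.5]
width: 0.0298
finger_force: 30.0
```

Emit:
carry_out([
  [230,[1,0,0],0],
  [230,[0,0,0],0],
])

```text
time: 20.3
tool_pos: [0.4998, 0.1602, 0.0643]
ee_rot: [3.141, 0.004, 0.149]
wrist_force: [-5.2, -0.6, 0.1]
width: 0.0301
finger_force: 30.0
```

Emit:
carry_out([
  [230,[0,0,-1],0],
  [230,[0,0,-1],0],
  [230,[0,0,0],0],
])

```text
time: 20.6
tool_pos: [0.4997, 0.1603, 0.0648]
ee_rot: [3.141, 0.004, 0.149]
wrist_force: [-3.3, 1.1, -9.3]
width: 0.0299
finger_force: 30.0
```

The lip is hooked: lifting 2 mm raises it only 0.4 mm, with the force rising about 9 N. Now I swing it down in hand about the lip until the foot meets the far edge.

Emit:
carry_out([
  [230,[0,0,1],0],
  [230,[1,0,-0.2],0],
  [230,[1,0,-0.4],0],
  [230,[0,0,0],0],
])

```text
time: 21.0
tool_pos: [0.5, 0.1603, 0.0648]
ee_rot: [3.141, 0.008, 0.149]
wrist_force: [-9.5, -0.9, -3.8]
width: 0.03
finger_force: 30.0
```

Emit:
carry_out([
  [230,[1,0,-0.4],0],
  [230,[1,0,-0.4],0],
  [230,[0,0,0],0],
])

```text
time: 21.3
tool_pos: [0.5019, 0.1606, 0.0654]
ee_rot: [3.141, 0.008, 0.149]
wrist_force: [-8.4, -0.1, -5.5]
width: 0.0301
finger_force: 30.0
```

Emit:
carry_out([
  [230,[1,0,-0.4],0],
  [230,[1,0,-0.4],0],
  [230,[1,0,-0.4],0],
  [230,[0,0,0],0],
])

```text
time: 21.7
tool_pos: [0.5046, 0.161, 0.0662]
ee_rot: [3.141, 0.009, 0.149]
wrist_force: [-8.2, -1.2, -6.7]
width: 0.0298
finger_force: 30.0
```

Emit:
carry_out([
  [230,[1,0,-0.4],0],
  [230,[0,0,0],0],
  [230,[0,0,0],0],
])

```text
time: 22.0
tool_pos: [0.5054, 0.1611, 0.0665]
ee_rot: [3.141, 0.009, 0.149]
wrist_force: [-6.8, -1.4, -7.2]
width: 0.0298
finger_force: 30.0
```

Emit:
carry_out([
  [230,[-1,0,1.5],0],
  [230,[-1,0,0],0],
  [190,[0,0,0],0],
  [150,[0,0,0],0],
  [110,[0,0,0],0],
  [110,[0,0,0],0],
  [110,[0,0,0],0],
  [110,[0,0,0],0],
])

```text
time: 22.8
tool_pos: [0.5078, 0.1614, 0.0678]
ee_rot: [3.142, -0.002, 0.149]
wrist_force: [-0.0, -0.2, 0.2]
width: 0.0531
finger_force: 0.0
```

```bash
python3 st.py;python3 - <<'E'
from h import *
s=robot.snapshot("side")[105:185,210:320];s=cv2.resize(s,None,fx=7,fy=7,interpolation=cv2.INTER_CUBIC);cv2.imwrite("pics/c8.png",s)
g=cv2.GaussianBlur(cv2.cvtColor(s,cv2.COLOR_BGR2GRAY),(9,9),0).astype(int)
for x in range(335,480,10):
    d=np.diff(g[:,x]); print(x,130+np.argmin(d[130:225]),220+np.argmax(d[220:305]),end=' | ')
E
```

```text
22.8 [507.8 161.4  67.8] [ 1.80e+02 -1.20e-01  8.52e+00] [-0.  -0.2  0.2] 53.1 0.0
rail perp -29.8 along 8.6
335 200 220 | 345 205 231 | 355 214 230 | 365 212 223 | 375 210 224 | 385 206 223 | 395 192 224 | 405 198 227 | 415 196 228 | 425 143 223 | 435 156 221 | 445 171 243 | 455 179 250 | 465 192 258 | 475 130 263 |
```

Released. I raise, close the fingers, and go over the shoulder.

Emit:
carry_out([
  [110,[0,0,-10],0],
  [110,[0,0,-25],0],
  [110,[0,0,-25],0],
  [180,[0,0,0],0],
  [255,[22,0,0],0],
  [255,[23,0,0],0],
  [255,[0,0,0],0],
  [255,[0,0,0],0],
])

```text
time: 23.65
tool_pos: [0.5508, 0.1679, 0.1259]
ee_rot: [3.141, 0.003, 0.149]
wrist_force: [-1.1, 0.6, 0.3]
width: 0.0168
finger_force: 0.0
```

```bash
python3 st.py;python3 - <<'E'
from h import *
t=robot.snapshot("top")[145:245,95:250];s=robot.snapshot("side")[95:205,205:325]
t=cv2.resize(t,None,fx=5,fy=5,interpolation=cv2.INTER_CUBIC)[:,:380] if 0 else cv2.resize(t,(450,290),interpolation=cv2.INTER_CUBIC)
s=cv2.resize(s,(600,550),interpolation=cv2.INTER_CUBIC)
cv2.imwrite("pics/c9.png",s)
E
```

```text
23.65 [550.8 167.9 125.9] [1.7999e+02 1.4000e-01 8.5300e+00] [-1.1  0.6  0.3] 16.8 0.0
rail perp 13.7 along 8.7
```

View pics/c9.png

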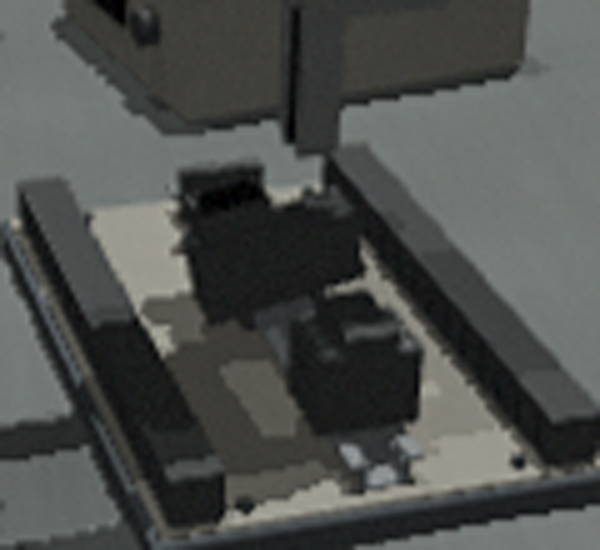

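The module is on the rail, slightly tilted, lip hooked on the near side at about (210,315), with the closed fingers over its shoulder at (320,205). Now I press gently.

Emit:
carry_out([
  [255,[2,0,10],0],
  [255,[0,0,10],0],
  [255,[0,0,6],0],
  [255,[0,0,2],0],
  [255,[0,0,0],0],
])

```text
time: 24.25
tool_pos: [0.553, 0.1682, 0.0983]
ee_rot: [3.141, 0.001, 0.149]
wrist_force: [0.6, -0.1, 0.3]
width: 0.0005
finger_force: 0.0
```

Emit:
carry_out([
  [255,[0,0,1.5],0],
  [255,[0,0,1.5],0],
  [255,[0,0,0],0],
])

```text
time: 24.55
tool_pos: [0.5536, 0.1683, 0.0961]
ee_rot: [3.142, -0.0, 0.149]
wrist_force: [-0.3, -0.1, -0.0]
width: 0.0007
finger_force: 0.0
```

Emit:
carry_out([
  [255,[0,0,1.5],0],
  [255,[0,0,1.5],0],
  [255,[0,0,0],0],
])

```text
time: 24.85
tool_pos: [0.5548, 0.1685, 0.0942]
ee_rot: [-3.142, -0.004, 0.149]
wrist_force: [3.0, 0.5, 3.3]
width: 0.0006
finger_force: 1.5
```

Emit:
carry_out([
  [255,[1,0,1],0],
  [255,[1,0,1],0],
  [255,[0,0,0],0],
])

```text
time: 25.15
tool_pos: [0.5551, 0.1685, 0.0907]
ee_rot: [3.141, 0.001, 0.149]
wrist_force: [-0.3, -0.5, -0.2]
width: 0.0006
finger_force: 0.0
```

Emit:
carry_out([
  [255,[1,0,1],0],
  [255,[1,0,1],0],
  [255,[0,0,0],0],
])

```text
time: 25.45
tool_pos: [0.5569, 0.1688, 0.0881]
ee_rot: [3.141, 0.002, 0.149]
wrist_force: [0.2, 0.1, -0.4]
width: 0.0003
finger_force: 0.1
```

Emit:
carry_out([
  [255,[0,0,1],0],
  [255,[0,0,0],0],
])

```text
time: 25.65
tool_pos: [0.5569, 0.1688, 0.0874]
ee_rot: [3.141, 0.002, 0.149]
wrist_force: [-0.9, 1.0, 0.9]
width: 0.0006
finger_force: 0.0
```

Emit:
carry_out([
  [255,[0,0,1],0],
  [255,[0,0,0],0],
])

```text
time: 25.85
tool_pos: [0.5572, 0.1688, 0.0867]
ee_rot: [3.141, 0.001, 0.149]
wrist_force: [0.2, -0.1, 0.7]
width: 0.0003
finger_force: 0.0
```

Emit:
carry_out([
  [255,[0,0,1],0],
  [255,[0,0,0],0],
])

```text
time: 26.05
tool_pos: [0.5576, 0.1689, 0.0862]
ee_rot: [3.142, -0.0, 0.149]
wrist_force: [-0.3, -0.7, 0.5]
width: 0.0001
finger_force: 0.3
```

Emit:
carry_out([
  [255,[0.5,0,1],0],
  [255,[0,0,0],0],
])

```text
time: 26.25
tool_pos: [0.5585, 0.1691, 0.0861]
ee_rot: [3.142, -0.002, 0.149]
wrist_force: [-1.6, 0.5, 5.1]
width: 0.0007
finger_force: 2.4
```

Emit:
carry_out([
  [255,[0,0,1],0],
  [255,[0,0,0],0],
])

```text
time: 26.45
tool_pos: [0.5591, 0.1692, 0.0861]
ee_rot: [-3.142, -0.003, 0.149]
wrist_force: [-1.0, -0.6, 6.5]
width: 0.0004
finger_force: 3.7
```

Emit:
carry_out([
  [255,[0,0,1],0],
  [255,[0,0,0],0],
])

```text
time: 26.65
tool_pos: [0.5597, 0.1693, 0.086]
ee_rot: [-3.142, -0.005, 0.149]
wrist_force: [-0.5, -0.9, 9.8]
width: 0.0003
finger_force: 4.7
```

Firm contact at tip height 72.1 mm, which matches a flat seat (32.4 + 40 = 72.4). One more slight push to be sure, then I retract and check in the images.

Emit:
carry_out([
  [255,[0,0,1],0],
  [255,[0,0,0],0],
])

```text
time: 26.85
tool_pos: [0.5601, 0.1694, 0.0859]
ee_rot: [-3.142, -0.007, 0.149]
wrist_force: [-1.3, 0.2, 11.9]
width: 0.0006
finger_force: 5.9
```

Emit:
carry_out([
  [255,[0,0,-4],0],
  [255,[0,0,-20],0],
  [255,[0,0,-40],0],
  [255,[-30,30,-40],0],
  [255,[-40,30,-20],0],
  [255,[-40,20,0],0],
  [255,[0,0,0],0],
])

```text
time: 27.55
tool_pos: [0.4635, 0.0789, 0.1985]
ee_rot: [3.141, 0.002, 0.146]
wrist_force: [0.7, -0.1, 0.2]
width: 0.0008
finger_force: 0.0
```

```bash
python3 st.py;python3 - <<'E'
from h import *
s=robot.snapshot("side")[105:185,210:320];cv2.imwrite("pics/s9.png",robot.snapshot("side"));cv2.imwrite("pics/t9.png",robot.snapshot("top"))
s=cv2.resize(s,None,fx=7,fy=7,interpolation=cv2.INTER_CUBIC)
g=cv2.GaussianBlur(cv2.cvtColor(s,cv2.COLOR_BGR2GRAY),(9,9),0).astype(int)
for x in range(300,480,10):
    d=np.diff(g[:,x]); print(x,"step/edge",[int(130+np.argmin(d[130:235]))],"bot",220+np.argmax(d[220:330]),end=' | ')
a=np.radians(8.5);n=np.array([np.cos(a),np.sin(a),0]);u=np.array([-n[1],n[0],0]);c=np.array([.5386,.1573,0])
for t in(0,.1,.2):
    R=np.array([[np.cos(t),-np.sin(t)],[np.sin(t),np.cos(t)]]);o=[]
    for m in((-34,70.2),(4,70.2),(4,50.2),(44,50.2),(44,10.2),(-40,10.2)):
        q=(R@(np.array(m)-[-16,8])+[-15.7,30.2])/1e3
        p=proj("side",c+q[0]*n-.0064*u+[0,0,q[1]]); o.append(((p-[210,105]+.5)*7-.5).round().astype(int).tolist())
    print("\n",t,o,end='')
E
```

```text
27.55 [463.5  78.9 198.5] [1.7995e+02 1.3000e-01 8.3700e+00] [ 0.7 -0.1  0.2] 0.8 0.0
rail perp -85.9 along -66.4
300 step/edge [158] bot 220 | 310 step/edge [163] bot 238 | 320 step/edge [161] bot 236 | 330 step/edge [159] bot 232 | 340 step/edge [179] bot 230 | 350 step/edge [179] bot 231 | 360 step/edge [191] bot 231 | 370 step/edge [205] bot 227 | 380 step/edge [226] bot 238 | 390 step/edge [194] bot 314 | 400 step/edge [192] bot 249 | 410 step/edge [194] bot 237 | 420 step/edge [135] bot 274 | 430 step/edge [131] bot 231 | 440 step/edge [130] bot 220 | 450 step/edge [174] bot 220 | 460 step/edge [184] bot 220 | 470 step/edge [130] bot 233 | 
 0 [[280, 218], [385, 206], [382, 258], [489, 245], [482, 344], [261, 373]]
 0.1 [[263, 226], [368, 204], [371, 254], [478, 232], [482, 330], [261, 378]]
 0.2 [[247, 235], [350, 203], [359, 252], [465, 220], [480, 315], [261, 384]]
```

The arm may block the side view, so I back off further and measure again.

Emit:
carry_out([
  [255,[-30,20,-20],0],
  [255,[-30,30,-20],0],
  [255,[-30,30,-20],0],
  [255,[-30,30,0],0],
  [255,[-20,30,0],0],
  [255,[0,30,0],0],
  [255,[0,0,0],0],
  [255,[0,0,0],0],
])

```text
time: 28.5
tool_pos: [0.3548, -0.1079, 0.2586]
ee_rot: [-3.14, 0.001, 0.148]
wrist_force: [0.0, 0.2, -0.4]
width: 0.0005
finger_force: 0.0
```

```bash
python3 st.py;python3 - <<'E'
from h import *
im=robot.snapshot("side");t=robot.snapshot("top");cv2.imwrite("pics/s10.png",im);cv2.imwrite("pics/t10.png",t)
g=cv2.cvtColor(im,cv2.COLOR_BGR2GRAY)
print("side gray rows 118-160 cols 240-284 step 2")
for r in range(116,164,2): print(r,' '.join('%3d'%v for v in g[r,238:290:2]))
E
```

```text
28.5 [ 354.8 -107.9  258.6] [-1.7992e+02  5.0000e-02  8.5000e+00] [ 0.   0.2 -0.4] 0.5 0.0
rail perp -221.0 along -235.1
side gray rows 118-160 cols 240-284 step 2
116  44  63  65  65  66  64  64  63  62  61  54  51  48  47  45  40  38  37 103 109 109 124 122 122 121 122
118  64  61  62  63  56  51  45  42  41  42  38  38  34 109 108 120 123 124 122 120 122 120 117 120 120 120
120  62  62  58  56  56  37  36 100 107 104 120 122 122 119 120 119 119 120 120 119 121 118 120 118 120 119
122 105 107 108 104 117 120 122 118 118 118 118 117 118 119 118 119 116 120 120 121 121 121 119 117 119 116
124 116 117 117 117 115 118 118 118 117 119 118 118 119 119 119 121  98  90  83  84  85 121 119 118 118 119
126 115 117 117 118 120 119 120 116 106 105 120 117 120 118 118 123  36  75  76  76  77 104 121 121 116 117
128 115 108  94  86  88  84  65  51  53  49 116 120 121 119 119 123  30  33  81  76  77  76 104 119 117 116
130 118  85  32  26  21  26  24  27  24  38  90 103 120 119 118 124  22  26  50  80  78  79  77  99 118 116
132  99 103  24  29  53  37  26  16  19  14  13  42 136 149  91 153  38 
[... 955 characters left out ...]
  27  29  26  24  28  29  25 123 162  84  37  25  22
152 153 154 159  48  26  23  25  22  28  26  28  27  27  28  28  27  26  22  23  44 130 158 159  97  29  27
154 155 154 156 101  24  31  29  26  30  30  28  28  27  26  27  49  74  87  81  76  66 151 158 148  79  24
156 152 152 154 154  41  26  27  28  27  27  27  30  32  37  45  29  71  71  75  76  82  89  94 154 146  67
158 154 155 156 159 128  76  52  27  28  48  51  51  45  90 113  45  28  77  73  69  73  81  77 102 155  99
160 154 157 115  84  62  60  61  42  26  47 127  95  43  61  77  91  26  47  62  76  73  72  74  74 133 160
162 154 156  99  86  81  60  62  62  63  60 107 143  52  23  64  80  69  25  72  54  53  50  42  24  71 126
```

```bash
python3 - <<'E'
from h import *
g=cv2.cvtColor(cv2.imread("pics/s10.png"),cv2.COLOR_BGR2GRAY).astype(float)
def sub(c,r0,r1,th):
    v=g[r0:r1,c]
    for i in range(len(v)-1):
        if v[i]>=th>v[i+1]: return r0+i+(v[i]-th)/(v[i]-v[i+1])
for nm,cs,r0,r1,th in(("shoulder front",range(265,277),139,145,50),("step front",range(251,263),134,140,37)):
    e=[(c,sub(c,r0,r1,th)) for c in cs];e=np.array([x for x in e if x[1]]);k=np.polyfit(e[:,0],e[:,1],1);print(nm,e[:,1].round(2),"slope",k[0].round(3))
for y in(6,8.5,11):
 a=np.radians(y);n=np.array([np.cos(a),np.sin(a),0]);u=np.array([-n[1],n[0],0]);c=np.array([.5386,.1573,0])
 for t in(-.2,-.1,-.05,0,.05):
    R=np.array([[np.cos(t),-np.sin(t)],[np.sin(t),np.cos(t)]]);o=[]
    for m in((-34,70.2),(4,70.2),(4,50.2),(44,50.2)):
        q=(R@(np.array(m)-[0,10.2])+[0,32.4])/1e3
        o.append(proj("side",c+q[0]*n-.0064*u+[0,0,q[1]]).round(1))
    print(y,t,[list(map(float,i)) for i in o],((o[3]-o[2])[1]/(o[3]-o[2])[0]).round(3),((o[1]-o[0])[1]/(o[1]-o[0])[0]).round(3))
E
```

```text
shoulder front [142.17 142.09 142.14 142.   142.08 141.89 141.67 141.46 141.17 141.04
 141.09 141.  ] slope -0.125
step front [137.53 137.41 136.83 136.7  136.53 136.38 136.48 136.61 136.48 136.39
 136.21 135.64] slope -0.124
6 -0.2 [[254.3, 132.9], [268.9, 134.4], [267.0, 141.7], [281.9, 143.1]] 0.094 0.103
6 -0.1 [[251.7, 134.1], [266.7, 134.1], [265.5, 141.5], [280.7, 141.4]] -0.007 0.0
6 -0.05 [[250.5, 134.8], [265.5, 134.1], [264.8, 141.5], [280.1, 140.7]] -0.052 -0.047
6 0 [[249.2, 135.5], [264.3, 134.1], [264.0, 141.4], [279.4, 139.9]] -0.097 -0.093
6 0.05 [[248.0, 136.3], [263.1, 134.1], [263.2, 141.5], [278.7, 139.2]] -0.148 -0.146
8.5 -0.2 [[254.5, 133.1], [269.0, 134.2], [267.1, 141.6], [281.7, 142.7]] 0.075 0.076
8.5 -0.1 [[252.0, 134.3], [266.7, 134.0], [265.6, 141.4], [280.6, 141.1]] -0.02 -0.02
8.5 -0.05 [[250.7, 135.0], [265.6, 134.0], [264.8, 141.4], [280.0, 140.3]] -0.072 -0.067
8.5 0 [[249.5, 135.7], [264.4, 134.0], [264.1, 141.4], [279.3, 139.6]] -0.118 -0.114
8.5 0.05 [[248.3, 136.5], [263.2, 134.1], [263.3, 141.4], [278.6, 138.9]] -0.163 -0.161
11 -0.2 [[254.8, 133.2], [269.0, 134.1], [267.1, 141.5], [281.5, 142.3]] 0.056 0.063
11 -0.1 [[252.2, 134.5], [266.8, 133.9], [265.7, 141.4], [280.4, 140.7]] -0.048 -0.041
11 -0.05 [[251.0, 135.2], [265.6, 133.9], [264.9, 141.3], [279.8, 139.9]] -0.094 -0.089
11 0 [[249.8, 136.0], [264.5, 134.0], [264.2, 141.3], [279.1, 139.2]] -0.141 -0.136
11 0.05 [[248.6, 136.8], [263.3, 134.1], [263.4, 141.4], [278.4, 138.6]] -0.187 -0.184
```

The edge slopes (−0.125 measured, −0.118 predicted at zero tilt) and positions match a flat, seated module. Handing in.

```bash
python3 -c "
from bench import robot
print(robot.close_job())"
```

```text
the job is handed in; nothing more can be done
None
```

The relay module sits flat on the rail: its lip was hooked under the near edge first, then the foot end was pressed down at about 12 N, and it has been released. I saw no separate snap event, so the snap is inferred from its height and zero tilt. The job is handed in at about 28.6 s, with the arm clear and the supply and bracket left untouched.

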